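# Flip the finished sample's status flag

### The job

The sample in the red-capped tube is finished: flip the yellow flag on that tube's stand right over, away from you, so that it lies flat with its green side up. Push it with light fingertip touches only, gripping nothing, and leave the other flag, the tubes and everything else on the bench as they are.

Things in the scene. Friction and masses are not known exactly. Their poses are not given: they have to be found in the camera images.
- stand_red: grey stand with a flip flag and the red-capped tube (its sample is finished: the flag to flip); fixed to the worktop, yaw up to 0.4 rad; base 72 x 156 x 8 mm. Origin on the worktop under the middle of the flag's pivot; z up; -x (toward the robot) is where the flag lies at the start, +x (away) where it lies once flipped; +y (left) points along the pivot to the orange tab
- stand_red_pivot (a point): middle of the level pivot of stand_red, 50 mm above the worktop, axis along the stand's y. Obstacles in the stand's frame: rest block under the paddle x -25..25, y -22..22, top z 45 mm; lugs at y = -31 and 31, top z 57 mm; tube socket 30 x 30 mm at y = -62, its tube's top at z 98 mm
- flag_red (a joint): flip flag on stand_red, rad: 0 to 0.15 at the start (paddle level on the -x side, yellow face with two black bars up), pi/2 upright, pi level on the +x side, green face with white disc up; stops at 0 and pi. Stiff pivot (0.02 N m, 1 or 2 N at the tab): it stays at any angle where it is left and does not fall over by itself. Bears light pushes only, under 18 N
- flag_red_edge (a point): middle of the free edge of flag_red's paddle, 55 mm from the pivot, mid-thickness; moves with the flag. The paddle is 50 mm wide (stand's y -25..25), 5 mm thick, reaches 6 to 55 mm from the pivot and overhangs the rest block by 30 mm
- flag_red_tab (a point): middle of the outer end of the orange thumb tab on flag_red's shaft, 36 mm from the pivot; tab 20 mm wide, 5 mm thick, centred 60 mm along the stand's +y, square to the paddle: straight up when the joint is 0, level toward +x at pi/2, straight down at pi. Pushing it toward +x raises the paddle
- tube_red: sample tube with a red cap, 16 mm wide, 90 mm tall, firmly seated upright in the socket of stand_red; origin at its foot; not to be touched
- stand_blue: grey stand with a flip flag and the light blue-capped tube (still waiting: leave alone); fixed to the worktop, yaw up to 0.4 rad; base 72 x 156 x 8 mm. Origin on the worktop under the middle of the flag's pivot; z up; -x (toward the robot) is where the flag lies at the start, +x (away) where it lies once flipped; +y (left) points along the pivot to the orange tab
- stand_blue_pivot (a point): middle of the level pivot of stand_blue, 50 mm above the worktop, axis along the stand's y. Obstacles in the stand's frame: rest block under the paddle x -25..25, y -22..22, top z 45 mm; lugs at y = -31 and 31, top z 57 mm; tube socket 30 x 30 mm at y = -62, its tube's top at z 98 mm
- flag_blue (a joint): flip flag on stand_blue, rad: 0 to 0.15 at the start (paddle level on the -x side, yellow face with two black bars up), pi/2 upright, pi level on the +x side, green face with white disc up; stops at 0 and pi. Stiff pivot (0.02 N m, 1 or 2 N at the tab): it stays at any angle where it is left and does not fall over by itself. Bears light pushes only, under 18 N
- flag_blue_edge (a point): middle of the free edge of flag_blue's paddle, 55 mm from the pivot, mid-thickness; moves with the flag. The paddle is 50 mm wide (stand's y -25..25), 5 mm thick, reaches 6 to 55 mm from the pivot and overhangs the rest block by 30 mm
- flag_blue_tab (a point): middle of the outer end of the orange thumb tab on flag_blue's shaft, 36 mm from the pivot; tab 20 mm wide, 5 mm thick, centred 60 mm along the stand's +y, square to the paddle: straight up when the joint is 0, level toward +x at pi/2, straight down at pi. Pushing it toward +x raises the paddle
- tube_blue: sample tube with a light blue cap, 16 mm wide, 90 mm tall, firmly seated upright in the socket of stand_blue; origin at its foot; not to be touched
- bench_timer: white bench timer, 62 x 68 x 20 mm, loose bystander; origin under its centre
- marker: blue marker pen, 144 mm long, 12 mm thick, loose bystander; origin under its centre

How it is judged:
By the outcome, as a careful person would: the job done as asked, in the order asked, and still so for the second after the job is handed in, with the robot touching nothing.
It also fails if it takes over 42 s, if anything falls off the work surface, if the arm or the gripper's body presses on something with over 40 N, if the wrist force passes 120 N, or if a joint passes its speed limit or range.

### The arm

A 7-joint arm with a two-finger parallel gripper is mounted at the origin on the work surface; the furniture and walls round the work are solid. World frame = base frame: x ahead of the robot, y to its left, z up, the work surface at z = 0. Lengths are in m, angles in rad, forces in N, time in s.
With the tool pointing down it reaches from about 0.4 to 0.85 m from the base axis. Payload 10.4 kg.
Tool frame: the origin (TCP) lies at the very end of the fingers, on their centre line; the grasp point (between the pads) lies 19 mm behind it; z points along the fingers, y is the line along which they close (so a half turn about z gives the same grasp; the last joint's range is limited). The gripper opens to 85 mm and grips with 20 to 120 N. Pads are 22 mm wide; open, the fingers measure 114 mm over their backs; the gripper's body (76 mm by 85 mm) begins 54 mm behind the grasp point. The pads swing forward as they close: fully open they stand 13 mm farther back than shut.
Start: joints at [1.27, 0.332, -0.065, 1.46, 0.022, 1.35, -0.088], TCP at [0.171, -0.601, 0.231] pointing down, gripper open.
Joint ranges: [-2.6, 2.6], [-0.5, 2.12], [-1.47, 1.34], [0.16, 2.42], [-1.27, 4.41], [0.06, 2.06], [-2.6, 2.6]. Speed limits (rad/s): [2.22, 2.22, 2.79, 2.79, 3.14, 3.14, 3.14].

### API

Orientations are given as a unit quaternion [x, y, z, w].
In Python, from workcell import manip gives the robot as it stands.
- The arm moves only by the shell command python3 -m jog 'ROWS' [FORCE]. ROWS is one flat JSON list of numbers that holds 1 to 20 rows one after another, with no inner brackets; each row has 7 numbers: a rotation vector rx, ry, rz in fractions of the full range, 1 being 4 rad, then dx, dy, dz in parts of the range, where 1.0 means 80 cm, then the opening from 0.0 (shut) to 1.0 (fully open); each row is the pose to reach, as a shift and turn from the pose commanded when the command began, along the tool's axes at that moment; what a row does not reach only later rows make up. A row lasts 1/8 s, in which the tool goes at most 0.0625 m and 0.188 rad, less where a joint would pass 70% of its speed; a pose out of reach is approached as far as the arm can. The fingers move at their own pace and stop on an object; FORCE is the grip in N (left out, the last holds). Time passes only in rows, so rows that do not move let the fingers close. It prints the time, the measured TCP pose, the force, the opening and the grip force at its end. A shift or turn number past 1, either way, is cut back to 1. Input that does not fit is refused with a message, and nothing moves.
- manip.get_obs(): the state, without advancing time (a new reading comes with each control period).
- manip.camera(name): name is "side" or "top"; returns the picture (384x512x3 uint8, blue, green, red); there is no depth.
- manip.calibration(name): a dict with "fx", "fy", "cx", "cy" (pixels), "k1" (the pictures are not rectified: a ray, as slopes to the right and down, at radius r is drawn at 1 + k1 r^2 times it, then the intrinsics apply), "world_from_camera" (4x4, takes a point from camera to world coordinates). Camera axes: x right, y up, looking along -z (the intrinsics and any distortion apply to the point x, -y, -z); pixel columns grow to the right and rows downward; lengths in m; the calibration is good to about 2 mm. A picture is of the moment at which its call begins. calibration takes no time and is no camera call.
- manip.hand_in(): hands the job in; it is judged then, once.
Trained networks look in the newest picture that a camera, given by its name, has taken for a name from the list of things; names that differ only in an ending like _2 or _b are one class to them, and where a whole thing is asked for, a point or a joint stands for the part that bears it (a point fixed in the world has none). Each returns a list of dicts, best first, with "confidence" (0 to 1); they miss things now and then, are a little off and sometimes report something else, mostly with a low value. They report only what shows in the picture. A call takes as long as a camera call.
- manip.outline_of(camera, thing): "mask" (384x512 bool, what is visible of it) and "bbox" ([left, top, right, bottom] in pixels, round what is visible of it).
The state is a dict: "clock": time; "joint_pos": joint angles; "joint_velocities": joint speeds; "tau": joint torques, N m; "position": TCP position; "ee_rot": TCP orientation; "ft_force": force on the tool from outside, world axes, zero at the start; "torque": the same for the moment, N m; "grip_width": opening from 0.0 (shut) to 1.0 (fully open); "grasp_force": force on a finger pad.
Only numpy, scipy, OpenCV 4.12 (cv2) and the standard library are available. Lean on these libraries where they do the work, as an engineer would, in place of code of your own. Each camera call takes 0.05 s, during which the arm holds its last target. There are 200 camera calls.

## Working session

There is one attempt and no reset: what is moved stays moved. The work goes in short steps, Python scripts to look and compute and a shell command to move; the robot and the scene stay as the last step left them, time stands still between calls to the robot, and variables do not carry over. Pictures are saved under pics/ and viewed, at most 10 in all, crops included, and the job is handed in when it is done.

```bash
mkdir -p pics; cat > h.py <<'E'
import numpy as np, cv2
from workcell import manip
def snap(c,f):
    im=manip.camera(c); cv2.imwrite('pics/'+f,im); return im
def proj(c,P):
    k=manip.calibration(c); T=np.linalg.inv(np.array(k["world_from_camera"]))
    p=np.atleast_2d(P)@T[:3,:3].T+T[:3,3]; u=p[:,0]/-p[:,2]; v=-p[:,1]/-p[:,2]
    s=1+k["k1"]*(u*u+v*v); return np.c_[k["fx"]*u*s+k["cx"],k["fy"]*v*s+k["cy"]]
def unproj(c,uv,z):
    k=manip.calibration(c); T=np.array(k["world_from_camera"])
    d=(np.array(uv,float)-[k["cx"],k["cy"]])/[k["fx"],k["fy"]]; s=d.copy()
    for _ in range(20): s=d/(1+k["k1"]*(s@s))
    r=T[:3,:3]@[s[0],-s[1],-1]; o=T[:3,3]; return o+r*(z-o[2])/r[2]
E
python3 - <<'E'
from h import *
a=snap('top','t0.png'); b=snap('side','s0.png')
for c in('top','side'):
    k=manip.calibration(c); print(c,np.round(np.array(k["world_from_camera"])[:3],3).tolist(),k["fx"])
    for t in['stand_red','flag_red','flag_red_tab','tube_red','stand_blue','tube_blue','bench_timer','marker']:
        for o in manip.outline_of(c,t)[:2]:
            m=np.argwhere(o["mask"]).mean(0)[::-1]; print(c,t,round(o["confidence"],2),np.round(o["bbox"]),m.round(1))
o=manip.get_obs(); print(o)
E
```

```text
top [[-0.182, 0.961, -0.21, 0.261], [-0.983, -0.179, 0.035, -0.169], [-0.004, 0.212, 0.977, 1.05]] 365.9950022613187
top stand_red 0.79 [144. 178. 202. 211.] [172.5 193. ]
top flag_red 0.74 [143. 184. 178. 210.] [166.4 196.4]
top flag_red 0.6 [142. 176. 199. 208.] [172.3 193.1]
top flag_red_tab 0.69 [140. 188. 182. 208.] [167.  196.6]
top tube_red 0.44 [239. 167. 293. 203.] [265.3 184.2]
top stand_blue 0.57 [239. 165. 294. 202.] [265.2 184.2]
top bench_timer 0.91 [338. 173. 366. 198.] [353.4 184.5]
top marker 0.64 [233. 232. 281. 236.] [258.7 233.4]
top marker 0.25 [280. 166. 288. 176.] [285.2 170.7]
side [[-0.931, 0.238, -0.276, 0.072], [-0.364, -0.636, 0.681, 0.737], [-0.014, 0.734, 0.679, 0.986]] 484.164378873709
side stand_red 0.6 [178. 207. 222. 271.] [199.1 243.6]
side flag_red 0.84 [179. 227. 219. 258.] [199.2 239.6]
side flag_red_tab 0.7 [180. 229. 219. 254.] [200.2 239.2]
side tube_red 0.67 [200. 204. 213. 225.] [208.1 214. ]
side stand_blue 0.59 [229. 152. 264. 204.] [246.1 182.1]
side tube_blue 0.47 [246. 147. 252. 168.] [249.3 154.6]
side marker 0.61 [274. 190. 297. 224.] [284.8 206. ]
{'clock': 0.9, 'joint_pos': array([ 1.27039497,  0.33222296, -0.06470629,  1.46008821,  0.02162094,
        1.34987271, -0.08849739]), 'joint_velocities': array([ 0.00017275, -0.00069928, -0.00040707, -0.00066018, -0.00010565,
       -0.00099278, -0.001342  ]), 'tau': array([-2.09911275e-03, -6.25223565e+01,  4.79183695e-02, -3.91832471e+01,
        1.64319441e-02,  1.82924035e-03,  1.85727977e-06]), 'position': array([ 0.17142644, -0.60106758,  0.23132884]), 'ee_rot': array([9.90367682e-01, 1.38462454e-01, 9.11240245e-06, 5.12955162e-05]), 'ft_force': array([ 0.32573224, -1.19818036, -0.14602829]), 'torque': array([-0.00823929,  0.01759728,  0.02337726]), 'grasp_force': 0.0, 'grip_width': 0.9994273939928043}
```

View pics/t0.png

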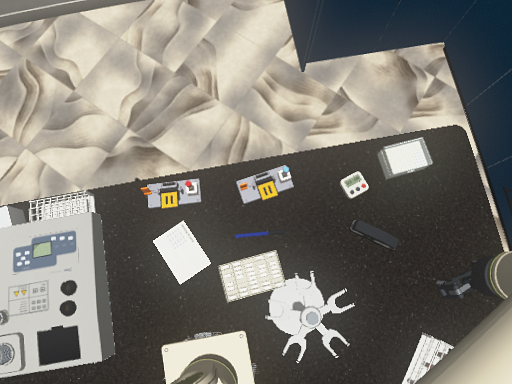

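View pics/s0.png

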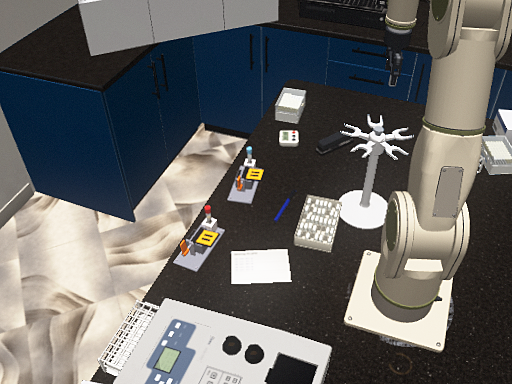

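The top view shows the red stand near (172,193) and the blue stand near (265,184), both flags yellow side up, with orange tabs to the left. A tall white rack stands between the arm and the stands, near (310,315). Next I fit the stand poses from colour features in both views.

```bash
cat > fit.py <<'E'
from h import *
from scipy.optimize import least_squares
def R(a): return np.array([[np.cos(a),-np.sin(a),0],[np.sin(a),np.cos(a),0],[0,0,1]])
def pts(p,L): return np.array(L)@R(p[2]).T+[p[0],p[1],0]
def fl(r,y,h,q): # radial, y, height normal (yellow side up at q=0)
    return [-r*np.cos(q)+h*np.sin(q),y,.05+r*np.sin(q)+h*np.cos(q)]
def quad_pad(q): return [fl(r,y,.0025,q) for r,y in((.006,-.025),(.055,-.025),(.055,.025),(.006,.025))]
def tab(q): return [fl(s,y,h,q) for y in(.05,.07) for h in(.005,.036) for s in(-.0025,.0025)]
base=[[x,y,.008] for x,y in((-.036,-.078),(.036,-.078),(.036,.078),(-.036,.078))]
E
python3 - <<'E'
from fit import *
box={'top':(136,170,210,216),'side':(168,198,232,276)}
bx2={'top':(230,158,300,208),'side':(222,142,270,208)}
tiles=[]
for name,B in(('red',box),('blue',bx2)):
  F={}; ims={}
  for c in('top','side'):
    im=cv2.imread(f'pics/{c[0]}0.png'); ims[c]=im; l,t,r,b=B[c]
    H=cv2.cvtColor(im,cv2.COLOR_BGR2HSV)[t:b,l:r].astype(int); h,s,v=H[...,0],H[...,1],H[...,2]
    sel={'yel':(h>19)&(h<35)&(s>150)&(v>110),'org':(h>6)&(h<18)&(s>150)&(v>90),
      'cap':(((h<5)|(h>174))&(s>140)&(v>80)) if name=='red' else ((h>92)&(h<112)&(s>90)&(v>120))}
    for k,m in sel.items():
        n,lab,st,ce=cv2.connectedComponentsWithStats(m.astype(np.uint8),connectivity=8)
        if k=='yel': p=np.argwhere(m)[:,::-1]; x=cv2.minAreaRect(p.astype(np.float32)); q=np.array(x[0])
        else:
            i=1+st[1:,4].argmax(); q=ce[i]
        F[c,k]=q+[l,t]; print(name,c,k,int(m.sum()),F[c,k].round(1))
  def res(p,w=0):
    o=[]
    for c in('top','side'):
        o+=list(proj(c,pts(p,quad_pad(p[3]))).mean(0)-F[c,'yel'])
        o+=list(.6*(proj(c,pts(p,tab(p[3]))).mean(0)-F[c,'org']))
        o+=list(proj(c,pts(p,[[0,-.062,.090]]))[0]-F[c,'cap'])
    return np.array(o+[(p[3]-.07)*10])
  x0=unproj('top',F['top','yel'],.05)
  s=least_squares(res,[x0[0]+.03,x0[1],0,.07]); print(name,s.x.round(4),res(s.x).round(1))
  for c in('top','side'):
    l,t,r,b=B[c]; k=6; im=cv2.resize(ims[c][t:b,l:r],None,fx=k,fy=k,interpolation=cv2.INTER_CUBIC)
    for L,col in((base,(255,0,255)),(quad_pad(s.x[3]),(255,0,0)),([tab(s.x[3])[i] for i in(0,2,6,4)],(0,255,0))):
        q=(proj(c,pts(s.x,L))-[l,t]+.5)*k; cv2.polylines(im,[q.astype(int)],True,col,1)
    tiles.append(cv2.resize(im,(390,290)))
cv2.imwrite('pics/fit.png',np.vstack([np.hstack(tiles[:2]),np.hstack(tiles[2:])]))
E
```

```text
red top yel 203 [168.6 199.5]
red top org 53 [145.4 190.3]
red top cap 22 [188.  183.5]
red side yel 174 [198.5 237. ]
red side org 90 [183.8 247.7]
red side cap 48 [207.2 208.5]
red [ 0.5344  0.0269 -0.1275 -0.0368] [-1.3 -1.5 -0.7 -1.9 -1.2 -0.7  6.   1.  -1.9 -1.9 -0.9 -0.5 -1.1]
blue top yel 220 [267.1 190. ]
blue top org 31 [243.1 186.5]
blue top cap 21 [285.9 169. ]
blue side yel 132 [250.5 174. ]
blue side org 43 [239.2 183.6]
blue side cap 27 [248.9 149.7]
blue [ 0.5078 -0.2409  0.136  -0.0477] [-1.  -0.5 -0.5 -1.1 -1.3 -0.1  3.2 -0.4 -0.5 -1.9 -0.4 -1.  -1.2]
```

View pics/fit.png

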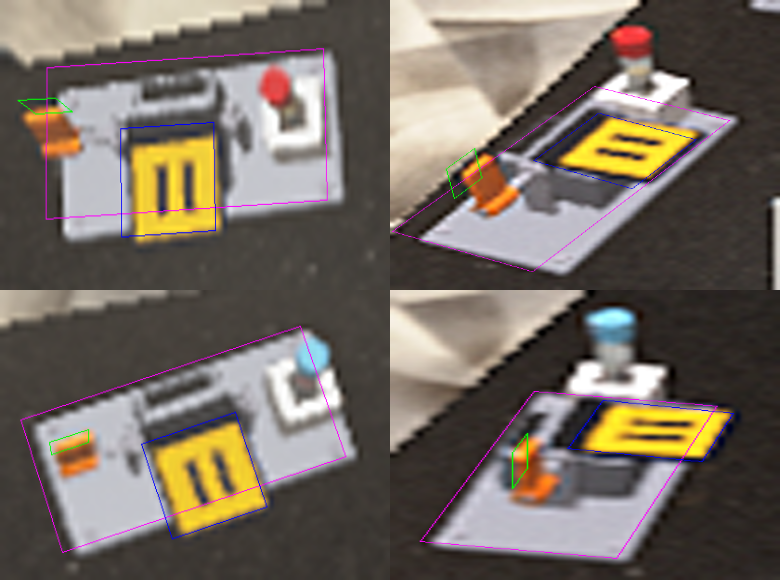

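The overlay is off because the yellow segmentation picked up tab pixels. I'll refit using the base corners read from the picture, plus the cap and the free paddle edge.

```bash
cat >> fit.py <<'E'
def overlay(p,B,names,out):
  tl=[]
  for c,f in names.items():
    l,t,r,b=B[c]; im0=cv2.imread(f); k=6; im=cv2.resize(im0[t:b,l:r],None,fx=k,fy=k,interpolation=cv2.INTER_CUBIC)
    for L,col in((base,(255,0,255)),(quad_pad(p[3]),(255,0,0)),([tab(p[3])[i] for i in(0,2,6,4)],(0,255,0)),([[0,-.062,.098]],(255,255,0))):
        q=(proj(c,pts(p,L))-[l,t]+.5)*k
        if len(L)==1: cv2.circle(im,tuple(q[0].astype(int)),3,(255,255,0),-1)
        else: cv2.polylines(im,[q.astype(int)],True,col,1)
    tl.append(im)
  h=max(i.shape[0] for i in tl); tl=[cv2.copyMakeBorder(i,0,h-i.shape[0],0,0,cv2.BORDER_CONSTANT) for i in tl]
  o=np.hstack(tl); s=min(800/o.shape[1],600/o.shape[0],1); cv2.imwrite(out,cv2.resize(o,None,fx=s,fy=s))
E
python3 - <<'E'
from fit import *
sx,sy=390/74,290/46; T=lambda x,y:[x/sx+136-.5,y/sy+170-.5]
ux,uy=390/64,290/78; S=lambda x,y:[(x-390)/ux+168-.5,y/uy+198-.5]
q=np.array
obs=[('top',base[0],T(343,202)),('top',base[1],T(330,52)),('top',base[2],T(58,92)),('top',base[3],T(65,240)),
('side',base[0],S(737,120)),('side',base[3],S(567,272)),
('top',[0,-.062,.094],[188,183.5]),('side',[0,-.062,.092],[207.2,208.5])]
def res(p):
  o=[]
  for c,P,uv in obs: o+=list(proj(c,pts(p,[P]))[0]-uv)
  e=lambda y:fl(.055,y,.0025,p[3])
  for c,y,uv in(('top',-.025,T(222,234)),('top',.025,T(136,241)),('side',-.025,S(697,130)),('side',.025,S(640,180))):
    o+=list(proj(c,pts(p,[e(y)]))[0]-uv)
  return q(o)
s=least_squares(res,[.53,.03,-.1,.05],loss='soft_l1'); print(s.x.round(4),res(s.x).reshape(-1,2).round(1).tolist())
overlay(s.x,{'top':(136,170,210,216),'side':(168,198,232,276)},{'top':'pics/t0.png','side':'pics/s0.png'},'pics/fit2.png')
E
```

```text
[ 0.5287  0.0238 -0.0735  0.0843] [[-1.1, -0.0], [-0.5, -0.1], [-1.5, -0.7], [-1.7, -0.3], [0.2, -1.1], [-1.2, -0.3], [-0.1, -0.4], [0.5, -1.7], [0.8, 0.2], [-0.9, 1.0], [2.2, -0.5], [2.0, -0.4]]
```

View pics/fit2.png

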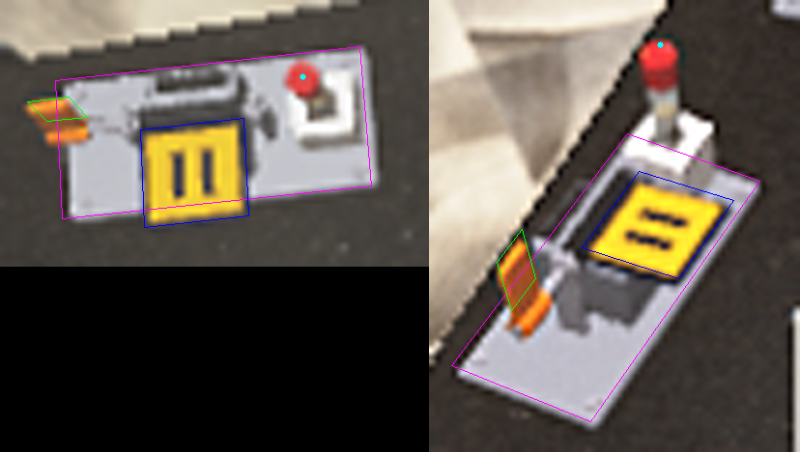

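The refit overlay now matches the base, paddle, tab and cap: red stand at about (0.529, 0.024), yaw -0.074. Next I check the rack's height and convert the targets to tool-axis shifts.

```bash
cat > go.py <<'E'
from fit import *
from scipy.spatial.transform import Rotation as Ro
P=[.5287,.0238,-.0735,.08]
def rel(targets,yaw=P[2],frame='stand'):
    o=manip.get_obs(); r=Ro.from_quat(o["ee_rot"])
    want=Ro.from_euler('z',yaw)*Ro.from_euler('x',np.pi)
    print('clock',round(o["clock"],2),'pos',o["position"].round(4),'F',o["ft_force"].round(1),'rotvec',(r.inv()*want).as_rotvec().round(3), 'stand',(R(P[2]).T@(o["position"]-[P[0],P[1],0])).round(4))
    for t in targets:
        w=pts(P,[t])[0] if frame=='stand' else np.array(t); print(t,'world',w.round(3),'tool',r.inv().apply(w-o["position"]).round(4))
E
python3 - <<'E'
from go import *
for z in(0,.1,.2,.3): print(z,unproj('top',(312,317),z).round(3),unproj('side',(376,140),z).round(3))
rel([[.52,-.4,.30]],frame='w'); rel([[-.035,.06,.25],[-.035,.06,.12]])
E
```

```text
0 [ 0.112 -0.305  0.   ] [ 0.178 -0.601  0.   ]
0.1 [ 0.126 -0.292  0.1  ] [ 0.167 -0.465  0.1  ]
0.2 [ 0.141 -0.279  0.2  ] [ 0.157 -0.33   0.2  ]
0.3 [ 0.155 -0.266  0.3  ] [ 0.146 -0.194  0.3  ]
clock 0.9 pos [ 0.1714 -0.6011  0.2313] F [ 0.3 -1.2 -0.1] rotvec [ 0.    -0.     0.351] stand [-0.3104 -0.6494  0.2313]
[0.52, -0.4, 0.3] world [ 0.52 -0.4   0.3 ] tool [ 0.3904 -0.0978 -0.0687]
clock 0.9 pos [ 0.1714 -0.6011  0.2313] F [ 0.3 -1.2 -0.1] rotvec [ 0.    -0.     0.351] stand [-0.3104 -0.6494  0.2313]
[-0.035, 0.06, 0.25] world [0.498 0.086 0.25 ] tool [ 0.5027 -0.5713 -0.0187]
[-0.035, 0.06, 0.12] world [0.498 0.086 0.12 ] tool [ 0.5027 -0.5713  0.1113]
```

Careful with the scale: shifts go in shares of 80 cm and turns go in shares of 4 rad. That gives: -0.571 m / 0.8 = -0.7138, -0.098 m / 0.8 = -0.1225, 0.351 rad / 4 = 0.0878.

```bash
python3 -m jog '[0,0,0.0375,0.125,-0.025,-0.0875,0,0,0,0.0878,0.4875,-0.1225,-0.0875,0,0,0,0.0878,0.4875,-0.1225,-0.0875,0,0,0,0.0878,0.4875,-0.1225,-0.0875,0,0,0,0.0878,0.4875,-0.1225,-0.0875,0,0,0,0.0878,0.4875,-0.1225,-0.0875,0,0,0,0.0878,0.4875,-0.1225,-0.0875,0,0,0,0.0878,0.6288,-0.7138,-0.0375,0,0,0,0.0878,0.6288,-0.7138,-0.0375,0,0,0,0.0878,0.6288,-0.7138,-0.0375,0,0,0,0.0878,0.6288,-0.7138,-0.0375,0,0,0,0.0878,0.6288,-0.7138,-0.0375,0,0,0,0.0878,0.6288,-0.7138,-0.0375,0,0,0,0.0878,0.6288,-0.7138,-0.0375,0,0,0,0.0878,0.6288,-0.7138,-0.0375,0,0,0,0.0878,0.6288,-0.7138,-0.0375,0,0,0,0.0878,0.6288,-0.7138,-0.0375,0]' 20
python3 - <<'E'
from go import *
rel([[-.035,.06,.12],[-.035,.06,.064]])
E
```

```text
clock: 3.02
position: [0.4987, 0.0854, 0.2613]
ee_rot: [0.999, -0.037, 0.0, 0.0]
ft_force: [-0.4, -1.1, -0.2]
grip_width: 0.003
grasp_force: 0.0
clock 3.02 pos [0.4987 0.0854 0.2613] F [-0.4 -1.1 -0.2] rotvec [ 0.001 -0.     0.   ] stand [-0.0345  0.0592  0.2613]
[-0.035, 0.06, 0.12] world [0.498 0.086 0.12 ] tool [-0.0005 -0.0009  0.1413]
[-0.035, 0.06, 0.064] world [0.498 0.086 0.064] tool [-0.0005 -0.0009  0.1973]
```

Converted, 0.195 m / 0.8 = 0.2438, 0.06 m / 0.8 = 0.075.

```bash
python3 -m jog '[0,0,0,0,-0.0013,0.075,0,0,0,0,0,-0.0013,0.15,0,0,0,0,0,-0.0013,0.2,0,0,0,0,0,-0.0013,0.2438,0,0,0,0,0,-0.0013,0.2438,0]'
python3 - <<'E'
from go import *
rel([]); snap('top','t1.png');snap('side','s1.png')
overlay(P,{'top':(120,150,220,220),'side':(150,160,240,280)},{'top':'pics/t1.png','side':'pics/s1.png'},'pics/o1.png')
E
```

```text
clock: 3.65
position: [0.4971, 0.0851, 0.0643]
ee_rot: [0.999, -0.038, -0.002, 0.0]
ft_force: [0.3, 0.4, 0.8]
grip_width: 0.005
grasp_force: 0.0
clock 3.65 pos [0.4971 0.0851 0.0643] F [0.3 0.4 0.8] rotvec [ 0.001  0.005 -0.002] stand [-0.036   0.0589  0.0643]
```

View pics/o1.png

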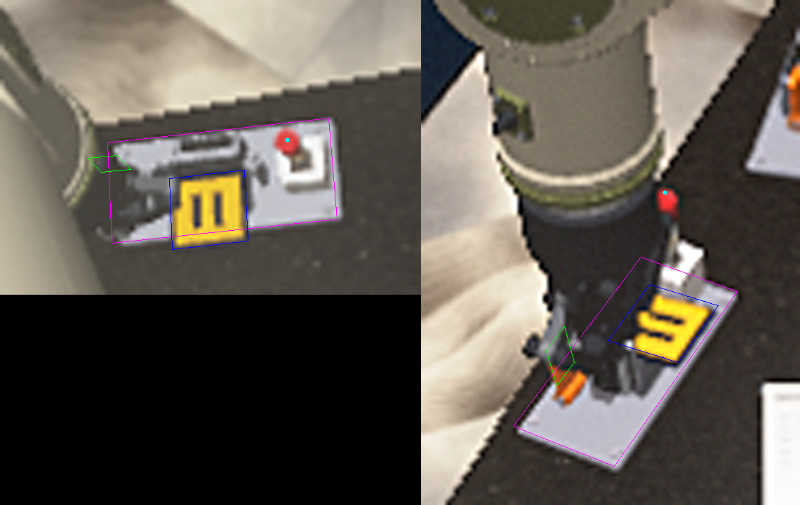

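The fingertip stands at stand x −36 mm, behind the tab; the paddle and tube are untouched. Now I push gently.

Converted, 0.036 m / 0.8 = 0.045, 0.01 m / 0.8 = 0.0125.

```bash
python3 -m jog '[0,0,0,0.0125,0,0,0,0,0,0,0.0225,0,0,0,0,0,0,0.03,0,0,0,0,0,0,0.0375,0,0,0,0,0,0,0.045,0,0,0,0,0,0,0.045,0,0,0]'; python3 -m jog '[0,0,0,0.0063,0,0,0,0,0,0,0.0125,0,0,0,0,0,0,0.0188,0,0,0,0,0,0,0.0188,0,0,0]'
python3 - <<'E'
from go import *
rel([]); snap('top','t2.png');snap('side','s2.png')
overlay(P,{'top':(120,150,220,220),'side':(150,160,240,280)},{'top':'pics/t2.png','side':'pics/s2.png'},'pics/o2.png')
E
```

```text
clock: 4.5
position: [0.535, 0.0843, 0.0663]
ee_rot: [0.999, -0.037, 0.0, -0.0]
ft_force: [-0.5, 0.3, 0.9]
grip_width: 0.002
grasp_force: 0.0
clock: 5.0
position: [0.55, 0.0832, 0.0663]
ee_rot: [0.999, -0.037, 0.0, -0.0]
ft_force: [-0.2, -0.7, -0.6]
grip_width: 0.002
grasp_force: 0.0
clock 5.0 pos [0.55   0.0832 0.0663] F [-0.2 -0.7 -0.6] rotvec [-0.    -0.001  0.   ] stand [0.0169 0.0608 0.0663]
```

View pics/o2.png

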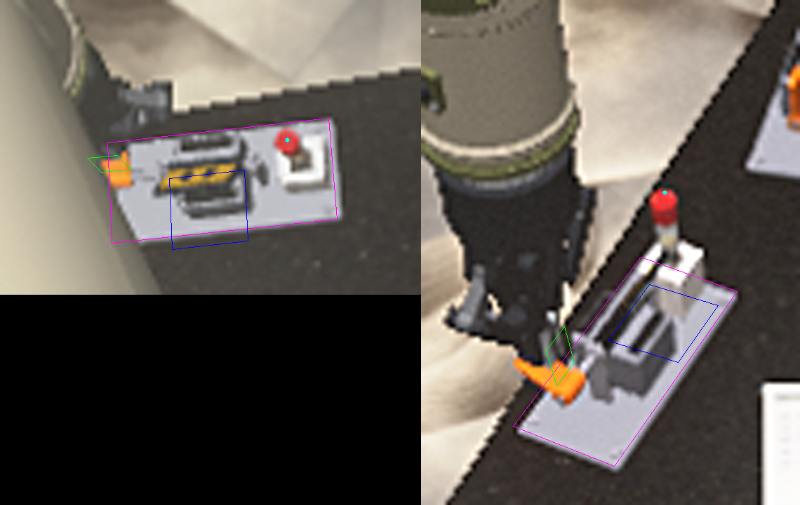

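The flag now stands nearly upright (paddle on edge), tab leaning toward +x. Next: lift, go behind the paddle, and descend.

Converted, -0.1 m / 0.8 = -0.125, -0.082 m / 0.8 = -0.1025.

```bash
python3 -m jog '[0,0,0,-0.005,0,-0.0625,0,0,0,0,-0.005,0,-0.125,0,0,0,0,-0.05,0.0375,-0.125,0,0,0,0,-0.1025,0.0725,-0.125,0,0,0,0,-0.1025,0.0725,-0.125,0,0,0,0,-0.1025,0.0725,-0.05,0,0,0,0,-0.1025,0.0725,0.015,0,0,0,0,-0.1025,0.0725,0.015,0,0,0,0,-0.1025,0.0725,0.015,0]'
python3 - <<'E'
from go import *
rel([]); 
# path of finger centre: front-bottom corner at radius r on green face
for d in (70,90,105,120,135,150,165,175,180):
    q=np.radians(d); r=.040; x=-r*np.cos(q)-.0025*np.sin(q)-.011; z=.05+r*np.sin(q)-.0025*np.cos(q); print(d,round(x,4),round(z,4))
snap('side','s3.png')
E
```

```text
clock: 6.22
position: [0.4648, 0.0319, 0.0561]
ee_rot: [0.999, -0.036, 0.001, -0.0]
ft_force: [0.5, 0.9, 0.5]
grip_width: 0.001
grasp_force: 0.0
clock 6.22 pos [0.4648 0.0319 0.0561] F [0.5 0.9 0.5] rotvec [-0.001 -0.002  0.001] stand [-0.0643  0.0034  0.0561]
70 -0.027 0.0867
90 -0.0135 0.09
105 -0.0031 0.0893
120 0.0068 0.0859
135 0.0155 0.0801
150 0.0224 0.0722
165 0.027 0.0628
175 0.0286 0.056
180 0.029 0.0525
```

Converted, 0.071 m / 0.8 = 0.0888, 0.066 m / 0.8 = 0.0825.

```bash
python3 -m jog '[0,0,0,0,0,-0.0388,0,0,0,0,0.025,0,-0.0388,0,0,0,0,0.0375,0,-0.0388,0,0,0,0,0.0463,0,-0.0388,0,0,0,0,0.055,0,-0.0413,0,0,0,0,0.0638,0,-0.0431,0,0,0,0,0.07,0,-0.0431,0,0,0,0,0.0763,0,-0.0425,0,0,0,0,0.0825,0,-0.04,0,0,0,0,0.0888,0,-0.0375,0,0,0,0,0.0888,0,-0.0375,0]'
python3 - <<'E'
from go import *
rel([]); snap('top','t4.png');snap('side','s4.png')
overlay(P[:3]+[np.radians(120)],{'top':(120,150,220,220),'side':(150,160,240,280)},{'top':'pics/t4.png','side':'pics/s4.png'},'pics/o4.png')
E
```

```text
clock: 7.65
position: [0.5344, 0.0262, 0.084]
ee_rot: [0.999, -0.037, -0.0, -0.0]
ft_force: [-0.1, 0.2, 0.5]
grip_width: -0.003
grasp_force: 0.0
clock 7.65 pos [0.5344 0.0262 0.084 ] F [-0.1  0.2  0.5] rotvec [-0.  0.  0.] stand [0.0055 0.0028 0.084 ]
```

View pics/o4.png

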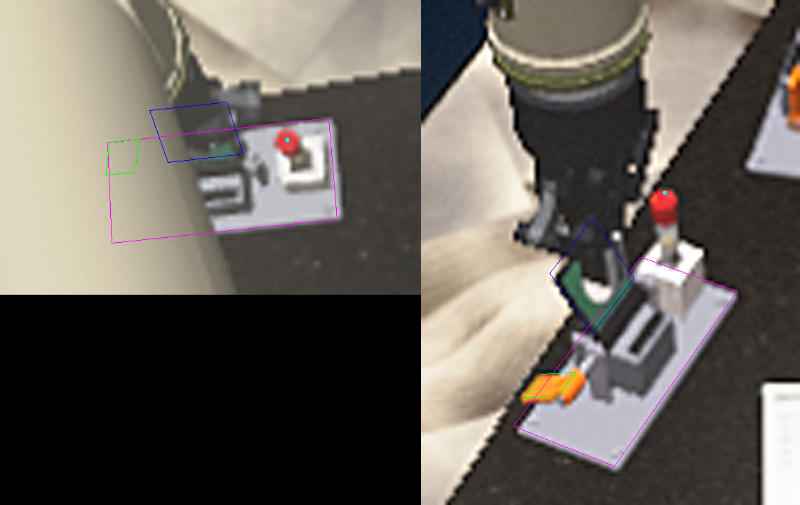

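The green face shows at about 120°, fingertip against it, tube clear. I continue down the arc.

Converted, 0.028 m / 0.8 = 0.035, 0.023 m / 0.8 = 0.0288.

```bash
python3 -m jog '[0,0,0,0.0063,0,0.0025,0,0,0,0,0.0125,0,0.005,0,0,0,0,0.0169,0,0.01,0,0,0,0,0.0213,0,0.015,0,0,0,0,0.0238,0,0.0206,0,0,0,0,0.0269,0,0.0263,0,0,0,0,0.0281,0,0.0306,0,0,0,0,0.0288,0,0.035,0,0,0,0,0.0288,0,0.035,0]'; python3 -m jog '[0,0,0,0,0,0.0019,0,0,0,0,0,0,0.0038,0,0,0,0,0,0,0.0038,0,0,0,0,0,0,0.0038,0]'
```

```text
clock: 8.88
position: [0.557, 0.0245, 0.056]
ee_rot: [0.999, -0.037, -0.0, 0.0]
ft_force: [0.7, -0.1, -0.4]
grip_width: 0.0
grasp_force: 0.0
clock: 9.38
position: [0.5572, 0.0245, 0.0533]
ee_rot: [0.999, -0.037, -0.0, 0.0]
ft_force: [0.7, -0.6, -0.7]
grip_width: -0.001
grasp_force: 0.0
```

Expected contact is at 52.5 mm; I go down in half-millimetre steps until light force shows.

Converted, 0.0006 m / 0.8 = 0.0008, 0.0003 m / 0.8 = 0.0004.

```bash
for i in 1 2; do python3 -m jog '[0,0,0,0,0,0.0004,0,0,0,0,0,0,0.0008,0,0,0,0,0,0,0.0008,0,0,0,0,0,0,0.0008,0]' | egrep 'pos|ft'; done
```

```text
position: [0.5572, 0.0246, 0.0527]
ft_force: [0.1, -0.3, -0.3]
position: [0.5572, 0.0245, 0.0526]
ft_force: [-3.0, -0.3, 6.3]
```

The stop is reached at 52.6 mm with about 6 N. Now I retreat and look.

Converted, 0.33 m / 0.8 = 0.4125, 0.27 m / 0.8 = 0.3375.

```bash
python3 -m jog '[0,0,0,0,0,-0.025,0,0,0,0,0,0,-0.0875,0,0,0,0,0,0,-0.1625,0,0,0,0,0,0,-0.2375,0,0,0,0,-0.0625,0.0375,-0.25,0,0,0,0,-0.0625,0.1125,-0.25,0,0,0,0,-0.0625,0.1875,-0.25,0,0,0,0,-0.0625,0.2625,-0.25,0,0,0,0,-0.0625,0.3375,-0.25,0,0,0,0,-0.0625,0.4125,-0.25,0,0,0,0,-0.0625,0.4125,-0.25,0,0,0,0,-0.0625,0.4125,-0.25,0]'
python3 - <<'E'
from go import *
snap('top','t5.png');snap('side','s5.png')
overlay(P[:3]+[np.pi],{'top':(130,160,220,220),'side':(150,180,240,280)},{'top':'pics/t5.png','side':'pics/s5.png'},'pics/o5.png')
E
```

```text
clock: 11.88
position: [0.4835, -0.3004, 0.2529]
ee_rot: [0.999, -0.036, 0.0, -0.0]
ft_force: [1.2, 0.2, 0.7]
grip_width: -0.005
grasp_force: 0.0
```

View pics/o5.png

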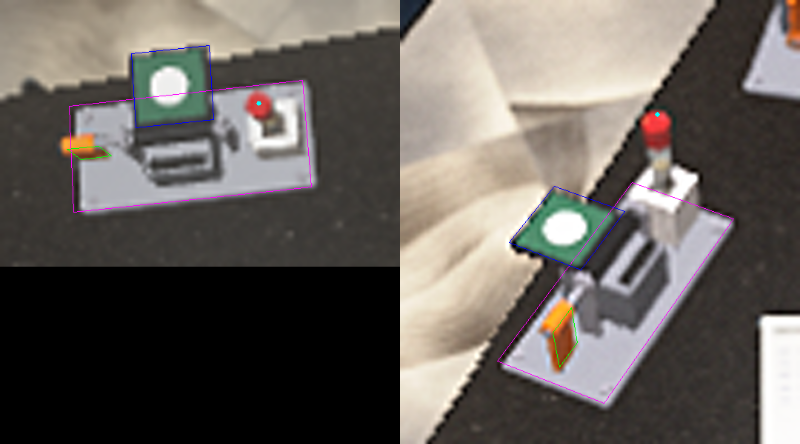

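View pics/s5.png

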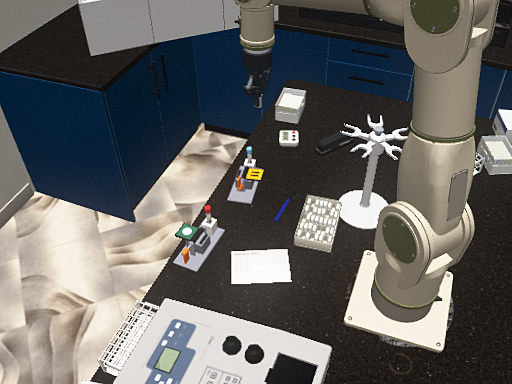

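The red stand's flag lies flat with its green face up, matching the overlay at pi. The blue flag at (252,174), the marker, the timer and both tubes are unchanged, and the gripper is clear.

```bash
python3 -c "
from workcell import manip
print(manip.hand_in())"
```

```text
the job is handed in; nothing more can be done
None
```

The red tube's flag is flipped flat, green side up, with light fingertip pushes only (about 6 N at the stop); nothing else was moved, and the job was handed in at about 12 s of the allowed 42 s.

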